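Clamp the orange-capped sample tube for titration

TASK

Take the orange-capped sample tube out of the rack and push it straight down between the blue jaws of the sprung tube clamp until its tip rests on the clamp's white base. Let go only once the jaws have closed on it and it is down, and leave it standing upright in the clamp. Leave the blue-capped and green-capped tubes in the rack.

Things in the scene. Friction and masses are not known exactly. Their poses are not given: they have to be found in the camera images.
- orange_tube_mid (a point): Centre (half-way up, on the axis) of the orange-capped tube; z towards the cap. 122 mm long: tip 61 mm below this point, top 61 mm above. Milky body 17 mm in diameter, the lowest 22 mm tapering to a 6 mm tip; its orange cap, the top 24 mm, is a 22 mm cylinder whose middle, the best place to grip, is 49 mm above this point. About 30 g. Starts upright in a random well of a rack; cannot stand alone.
- blue_tube_mid (a point): Centre (half-way up) of the blue-capped tube, same size as the orange one; stays in its well. All three stand in one fixed grey rack: 21 mm square wells in a straight row, 70 mm apart; rack 220 mm long, 70 mm wide, 64 mm high, its floor 6 mm above the bench, cap tops 128 mm. A tube clears the rack 60 mm up, its neighbours' caps 122 mm up. Row direction: the line through the three tubes.
- green_tube_mid (a point): Centre (half-way up) of the green-capped tube, same size, in the remaining well of the same rack; stays there.
- clamp: Sprung tube clamp, fixed. Origin: underside centre of its white base (120 x 150 x 14 mm), on the bench; z up. Over it two blue jaws (44 mm long in x) face across y, 10 mm apart; each slides out on a spring (3 N + 300 N/m, 16 mm). Pads 36-62 mm above bench, flared lips to 79 mm, mouth 29 mm wide; posts at y +-58, 70 mm high. Push in with about 10 N; home, tube centre is 75 mm above bench, over the origin.

How it is judged:
By the outcome, as a careful person would: the job done as asked, in the order asked, and still so for the second after the job is handed in, with the robot touching nothing.
It also fails if it takes over 48 s, if anything falls off the work surface, if the arm or the gripper's body presses on something with over 40 N, if the wrist force passes 120 N, or if a joint passes its speed limit or range.

ROBOT

A 7-joint arm with a two-finger parallel gripper is mounted at the origin on the work surface. World frame = base frame: x ahead of the robot, y to its left, z up, the work surface at z = 0. Lengths are in m, angles in degrees, forces in N, time in s.
With the tool pointing down it reaches from about 0.425 to 0.875 m from the base axis. Payload 4.7 kg.
Tool frame: the origin (TCP) lies between the finger pads; the fingertips stand 14 mm ahead of it and the grasp point (between the pads) lies 5 mm behind it; z points along the fingers, x is the direction in which the jaws open and shut, and the axes are right-handed (so a half turn about z gives the same grasp; the last joint's range is limited). The gripper opens to 87 mm and grips with 3 to 60 N. Pads are 19 mm wide; open, the fingers measure 117 mm over their backs; the gripper's body (75 mm by 190 mm) begins 51 mm behind the grasp point.
Start: joints at [-65.999, 18.392, -4.016, 83.108, 1.295, 78.541, -3.26], TCP at [0.256, 0.597, 0.237] pointing down, gripper open.
Joint ranges: [-163.93, 163.93], [-17.29, 119.83], [-79.2, 71.16], [3.27, 140.29], [-89.18, 269.18], [5.43, 117.66], [-154.24, 154.24]. Speed limits (degrees/s): [147.25, 147.25, 180, 180, 180, 180, 180].

INTERFACE

Orientations are given as a 3x3 rotation matrix whose columns are the frame's x, y, z axes.
In Python, from plant import robot gives the robot as it stands. Calls block until the motion is done:
- robot.move_ptp(position, orientation): joint-space move of the TCP to a pose.
- robot.movel(position, attitude=None, rate=0.15): straight line of the TCP; attitude=None keeps the orientation; rate is the mean speed in m/s.
- robot.move_joints(angles): joint-space move.
- robot.open_gripper() and robot.clamp(newtons=None): open the fingers fully, or close them until they stop; newtons is the grip in N (None keeps the last).
- robot.hold(seconds).
- robot.ik(position, orientation): joint angles nearest the present ones, or None.
- robot.get_state(): the state.
- robot.camera(name): name is "scene" or "top" or "wrist"; returns the picture (384x512x3 uint8, blue, green, red); there is no depth.
- robot.camera_params(name): a dict with "K" (3x3 intrinsics, pixels), "k1" (the pictures are not rectified: a ray, as slopes to the right and down, at radius r is drawn at 1 + k1 r^2 times it, then the intrinsics apply), "extrinsics" (4x4, takes a point from camera to world coordinates). Camera axes: x right, y up, looking along -z (the intrinsics and any distortion apply to the point x, -y, -z); pixel columns grow to the right and rows downward; lengths in m; the calibration is good to about 2 mm. A picture is of the moment at which its call begins: read the wrist's pose just before it. camera_params takes no time and is no camera call; for the wrist camera it gives the pose at the moment of the call.
A pose or a line that the arm cannot do raises robot.Unreachable and nothing moves.
- robot.close_job(): hands the job in, once; it reports no verdict.
The state is a dict: "clock": time; "joints": joint angles; "qd": joint speeds; "effort": joint torques, N m; "position": TCP position; "orientation": TCP orientation; "wrist_force": force on the tool from outside, world axes, zero at the start; "torque": the same for the moment, N m; "width": finger opening in m.
Only numpy, scipy, OpenCV 4.12 (cv2) and the standard library are available. Lean on these libraries where they do the work, as an engineer would, in place of code of your own. Each camera call takes 0.05 s, during which the arm holds its last target. There are 200 camera calls.

## Working session

There is one attempt and no reset: what is moved stays moved. The work goes in short steps, each a Python script; the robot and the scene stay as the last script left them, time stands still between calls to the robot, and variables do not carry over. Pictures are saved under pics/ and viewed, about 8 in all and at most 12, crops included, and the job is handed in when it is done.

```bash
mkdir -p pics; cat > h.py <<'E'
import numpy as np, cv2
from plant import robot
def ray(P,u,v):
    K=np.array(P["K"]);k=P["k1"];E=np.array(P["extrinsics"])
    d=np.array([(u-K[0,2])/K[0,0],(v-K[1,2])/K[1,1]]);s=d.copy()
    for _ in range(30): s=d/(1+k*(s@s))
    return E[:3,3],E[:3,:3]@np.array([s[0],-s[1],-1])
def atz(P,u,v,z):
    o,d=ray(P,u,v);return o+d*(z-o[2])/d[2]
def proj(P,X):
    K=np.array(P["K"]);E=np.array(P["extrinsics"]);c=E[:3,:3].T@(np.array(X)-E[:3,3])
    s=np.array([c[0],-c[1]])/-c[2];s=s*(1+P["k1"]*(s@s));return K[0,0]*s[0]+K[0,2],K[1,1]*s[1]+K[1,2]
def blobs(im,lo,hi,amin=30):
    m=cv2.inRange(cv2.cvtColor(im,cv2.COLOR_BGR2HSV),lo,hi)
    n,l,s,c=cv2.connectedComponentsWithStats(m)
    return [(s[i,4],c[i].round(1),s[i,:4]) for i in range(1,n) if s[i,4]>amin]
E
python3 - <<'E'
from h import *
a=robot.camera("top");b=robot.camera("scene")
np.save("a.npy",a);np.save("b.npy",b)
cv2.imwrite("pics/top.png",a);cv2.imwrite("pics/scene.png",b)
for n in("top","scene"):print(n,{k:np.round(v,3).tolist() for k,v in robot.camera_params(n).items()})
s=robot.get_state();print(s)
for nm,lo,hi in(("or",(5,120,100),(22,255,255)),("bl",(95,120,60),(130,255,255)),("gr",(40,80,50),(85,255,255))):
  for n,im in(("top",a),("scene",b)):print(nm,n,blobs(im,lo,hi))
E
```

```text
top {'K': [[442.062, 0.0, 252.33], [0.0, 442.062, 196.918], [0.0, 0.0, 1.0]], 'k1': 0.026, 'extrinsics': [[0.003, 0.995, -0.104, 0.452], [-1.0, 0.003, 0.0, -0.041], [0.0, 0.104, 0.995, 0.96], [0.0, 0.0, 0.0, 1.0]]}
scene {'K': [[384.198, 0.0, 250.033], [0.0, 384.198, 191.97], [0.0, 0.0, 1.0]], 'k1': 0.022, 'extrinsics': [[0.275, -0.701, 0.658, 1.069], [0.961, 0.208, -0.18, -0.174], [-0.011, 0.682, 0.731, 0.683], [0.0, 0.0, 0.0, 1.0]]}
{'clock': 0.1, 'joints': array([-65.99885779,  18.43498187,  -4.01572218,  83.16854671,
         1.29824928,  78.54265442,  -3.25908057]), 'qd': array([ 0.06730149, -0.09492905, -0.08154399, -0.19491927, -0.00280582,
        0.04242721,  0.02874663]), 'effort': array([-4.37469535e-04, -4.92571771e+01, -4.05971417e-01, -3.13397884e+01,
       -6.40859362e-02,  3.93627130e-02,  6.72024476e-05]), 'position': array([0.25586168, 0.59699455, 0.23556345]), 'orientation': array([[ 3.93777548e-01,  9.19205601e-01, -5.52782406e-04],
       [ 9.19204085e-01, -3.93777907e-01, -1.67646156e-03],
       [-1.75868635e-03,  1.52033076e-04, -9.99998442e-01]]), 'wrist_for
[... 313 characters left out ...]
=int32)), (np.int32(170), array([505.8, 234.5]), array([496, 226,  16,  18], dtype=int32))]
bl top [(np.int32(116), array([127. , 191.2]), array([122, 180,  11,  22], dtype=int32)), (np.int32(179), array([115.4, 195. ]), array([108, 185,  15,  20], dtype=int32)), (np.int32(119), array([319.6, 216.2]), array([314, 211,  13,  12], dtype=int32))]
bl scene [(np.int32(266), array([363.5, 179.4]), array([351, 169,  25,  22], dtype=int32)), (np.int32(67), array([179.8, 182.6]), array([175, 179,  10,   9], dtype=int32))]
gr top [(np.int32(136), array([393.5, 212.7]), array([386, 207,  15,  12], dtype=int32))]
gr scene [(np.int32(109), array([109.6, 201.9]), array([104, 196,  12,  15], dtype=int32))]
```

View pics/top.png

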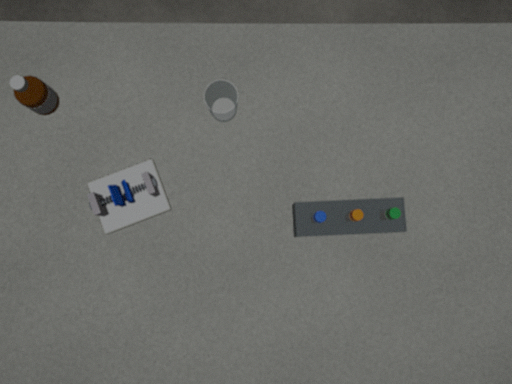

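View pics/scene.png

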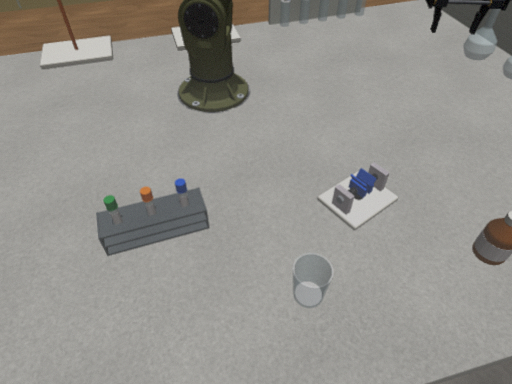

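```bash
python3 - <<'E'
from h import *
a=np.load("a.npy");T=robot.camera_params("top");S=robot.camera_params("scene")
for n,t,s in(("or",(357.1,214.4),(145.9,193.9)),("bl",(319.6,216.2),(179.8,182.6)),("gr",(393.5,212.7),(109.6,201.9))):
  X=atz(T,*t,.126);print(n,X.round(4),"scene@.116",atz(S,*s,.116).round(4))
g=cv2.cvtColor(a,cv2.COLOR_BGR2HSV);g=cv2.inRange(g,(0,0,125),(180,60,255));g[:140]=0;g[250:]=0;g[:,:70]=0;g[:,190:]=0
n,l,st,c=cv2.connectedComponentsWithStats(g);i=1+np.argmax(st[1:,4]);print(st[i])
p=cv2.findNonZero((l==i).astype(np.uint8)).reshape(-1,2)
w=np.array([atz(T,*q,.014)[:2] for q in p],np.float32);r=cv2.minAreaRect(w);print(r)
print("jaws",atz(T,121.2,193,.07),"posts",atz(T,97,204,.07),atz(T,151,184,.07))
E
```

```text
or [ 0.5066 -0.2387  0.126 ] scene@.116 [ 0.5041 -0.2368  0.116 ]
bl [ 0.503 -0.168  0.126] scene@.116 [ 0.4918 -0.1664  0.116 ]
gr [ 0.5101 -0.3071  0.126 ] scene@.116 [ 0.5055 -0.3077  0.116 ]
[  88  160   82   73 2504]
((0.5533740520477295, 0.2262602001428604), (0.11757370829582214, 0.14722585678100586), 21.38265037536621)
jaws [0.55215408 0.22390996 0.07      ] posts [0.52971145 0.27161873 0.07      ] [0.57070273 0.16439349 0.07      ]
```

```bash
cat >> h.py <<'E'
def R(deg):
    c,s=np.cos(np.radians(deg)),np.sin(np.radians(deg));return np.array([[c,s,0],[s,-c,0],[0,0,-1.]])
E
python3 - <<'E'
from h import *
robot.move_ptp([.506,-.238,.26],R(3))
s=robot.get_state();P=robot.camera_params("wrist");im=robot.camera("wrist");cv2.imwrite("pics/w1.png",im)
print(s["clock"],s["position"],s["joints"].round(1),s["wrist_force"].round(2))
for nm,lo,hi in(("or",(5,120,60),(22,255,255)),("bl",(95,120,40),(130,255,255)),("gr",(40,80,40),(85,255,255))):
  for b in blobs(im,lo,hi,150):print(nm,b,atz(P,*b[1],.128).round(4))
print(P["extrinsics"].round(3).tolist(),proj(P,[.506,-.238,.128]))
E
```

```text
3.1583 [ 0.50657023 -0.23693361  0.25986527] [-8.1  7.  33.4 95.4 -3.9 78.8 29. ] [-0.03  0.8  -0.13]
or (np.int32(537), array([254.4, 183.3]), array([243, 170,  24,  28], dtype=int32)) [ 0.5065 -0.2347  0.128 ]
or (np.int32(299), array([ 75.3, 281.4]), array([ 70, 254,  15,  51], dtype=int32)) [ 0.3282 -0.3494  0.128 ]
or (np.int32(278), array([434. , 281.6]), array([426, 254,  14,  51], dtype=int32)) [ 0.697  -0.3292  0.128 ]
bl (np.int32(531), array([254.8, 109.1]), array([243,  96,  25,  27], dtype=int32)) [ 0.5032 -0.1674  0.128 ]
gr (np.int32(466), array([254.3, 249.5]), array([244, 234,  22,  29], dtype=int32)) [ 0.5102 -0.3032  0.128 ]
[[0.998, -0.053, -0.016, 0.502], [0.055, 0.958, 0.283, -0.159], [-0.0, -0.283, 0.959, 0.409], [0.0, 0.0, 0.0, 1.0]] (np.float64(253.63616776040055), np.float64(186.67823564810863))
```

View pics/w1.png

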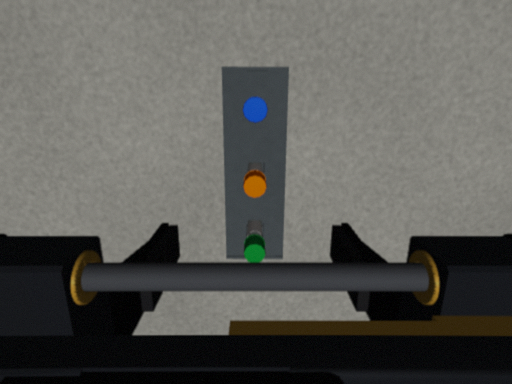

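The wrist view shows orange at (254,185), between blue (255,109) and green (254,249), with the fingers clear on both sides. I'll grasp and lift.

```bash
python3 - <<'E'
from h import *
robot.movel([.5065,-.2375,.111],R(3),rate=.12)
print(robot.get_state()["wrist_force"].round(2),robot.get_state()["position"])
robot.clamp(40)
s=robot.get_state();print(s["clock"],s["width"],s["position"],s["wrist_force"].round(2))
robot.movel([.5065,-.2375,.26],rate=.12)
s=robot.get_state();P=robot.camera_params("wrist");im=robot.camera("wrist");cv2.imwrite("pics/w2.png",im)
print(s["clock"],s["width"],s["position"],s["wrist_force"].round(2))
for b in blobs(im,(5,120,60),(22,255,255),150):print(b)
print(proj(P,s["position"]+[0,0,.017]))
cv2.imwrite("pics/s2.png",cv2.resize(robot.camera("scene")[120:270,60:260],None,fx=3,fy=3))
E
```

```text
[-0.32  0.11  0.1 ] [ 0.50706502 -0.2377545   0.11179585]
5.6917 0.020934658902541696 [ 0.50649573 -0.23751441  0.11100641] [-0.55  0.24 -0.2 ]
7.0833 0.020370529628023673 [ 0.50607131 -0.23729417  0.25910379] [-0.12  0.17 -0.48]
(np.int32(1192), array([254.5, 247.5]), array([234, 230,  42,  33], dtype=int32))
(np.int32(268), array([199.9, 279.6]), array([197, 253,   7,  52], dtype=int32))
(np.int32(254), array([309.3, 279.9]), array([306, 253,   7,  52], dtype=int32))
(np.int32(4763), array([274.8, 326.3]), array([ 92, 316, 341,  19], dtype=int32))
(np.float64(253.986884530599), np.float64(269.41650731201025))
```

View pics/w2.png

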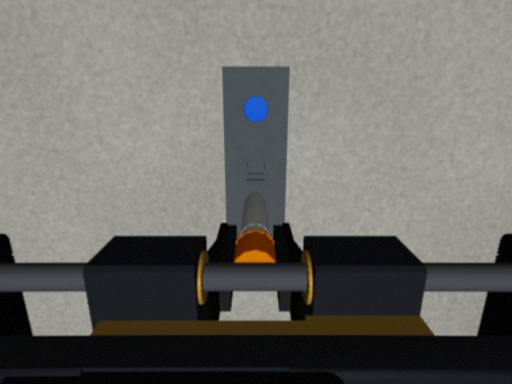

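View pics/s2.png

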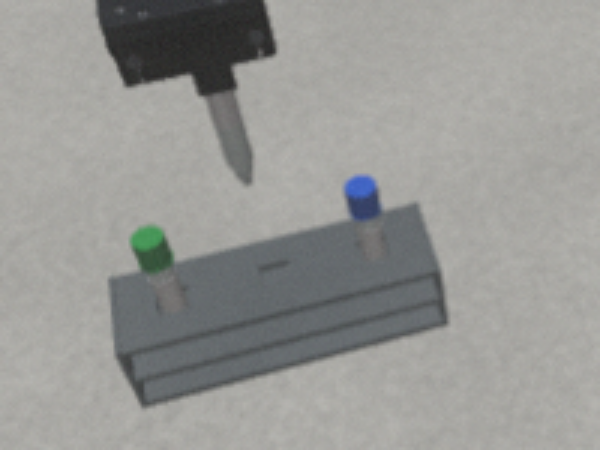

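```bash
python3 - <<'E'
from h import *
s=robot.get_state();p=s["position"];t=p+[0,0,-.105]
print("pred tip scene",proj(robot.camera_params("scene"),t),"obs 142.7,181; wrist",proj(robot.camera_params("wrist"),t),"obs 255,192")
robot.movel([.5065,-.2375,.29],rate=.12)
robot.move_ptp([.553,.226,.25],R(21.4))
robot.hold(.3)
s=robot.get_state();P=robot.camera_params("wrist");im=robot.camera("wrist");cv2.imwrite("pics/w3.png",cv2.resize(im[40:300,100:420],None,fx=2.3,fy=2.3))
np.save("w3.npy",im)
print(s["clock"],s["width"],s["position"],s["joints"].round(1))
for b in blobs(im,(95,120,30),(130,255,255),60):print(b,atz(P,*b[1],.075).round(4))
print("tip",proj(P,s["position"]-[0,0,.105]),"mouth",proj(P,[.553,.226,.079]))
E
```

```text
pred tip scene (np.float64(141.61330812759627), np.float64(181.3158613519162)) obs 142.7,181; wrist (np.float64(254.44879438796488), np.float64(194.09448780275847)) obs 255,192
9.5917 0.021021401216196132 [0.55327854 0.2252682  0.25011701] [-41.4  11.7  19.5  90.6  -4.   78.4  -0.2]
(np.int32(449), array([254. , 160.2]), array([234, 154,  41,  13], dtype=int32)) [0.5475 0.2399 0.075 ]
(np.int32(747), array([254.1, 180.4]), array([235, 170,  40,  22], dtype=int32)) [0.5556 0.2194 0.075 ]
tip (np.float64(254.00252278760692), np.float64(193.98323970537655)) mouth (np.float64(254.08213311294813), np.float64(174.84791241766425))
```

View pics/w3.png

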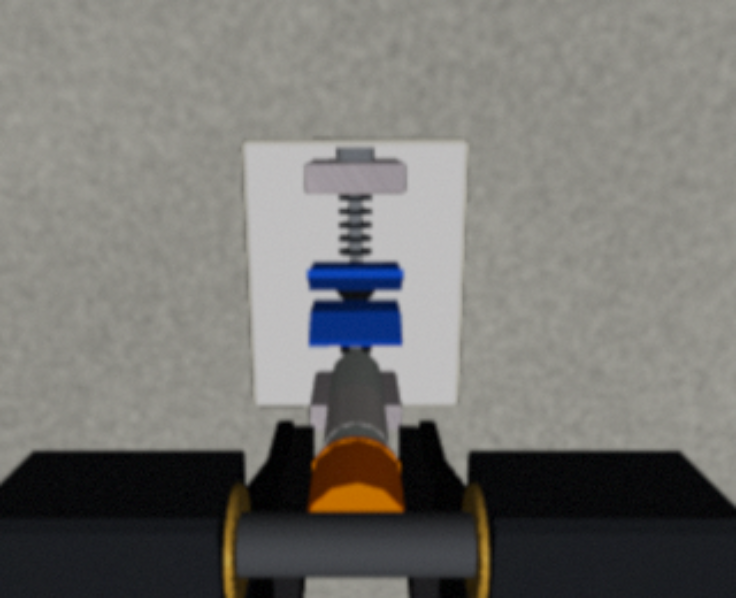

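```bash
python3 - <<'E'
from h import *
P=robot.camera_params("wrist");r=R(21.4)[:2,:2];x=r[:,0];y=-r[:,1]
def q(a,b,z):
    w=np.array([.553,.226])+a*x+b*y;u,v=proj(P,[*w,z]);return round((u-100)*2.3),round((v-40)*2.3)
for n,p in {"base++":(.06,.075,.014),"base-+":(-.06,.075,.014),"base+-":(.06,-.075,.014),"base--":(-.06,-.075,.014),"lip+":(.022,.0145,.079),"lip-":(.022,-.0145,.079),"throat+":(.022,.005,.062),"throat-":(-.022,-.005,.062),"padbot-":(0,-.005,.036),"post+":(0,.058,.07)}.items(): print(n,q(*p))
E
```

```text
base++ (470, 140)
base-+ (239, 140)
base+- (458, 410)
base-- (251, 410)
lip+ (403, 280)
lip- (402, 341)
throat+ (400, 292)
throat- (309, 312)
padbot- (355, 300)
post+ (354, 181)
```

Base edges and lips reproject within about 1 mm of the estimate, and the held tube is vertical. I'll push down while watching the force.

```bash
python3 - <<'E'
from h import *
robot.clamp(60)
c=np.array([.5532,.226])
robot.movel([*c,.19],rate=.12)
for z in list(np.arange(.18,.124,-.01))+list(np.arange(.124,.1129,-.0015)):
    robot.movel([*c,z],rate=.04)
    s=robot.get_state();f=s["wrist_force"];print(round(s["clock"],2),round(z,4),s["position"].round(4),f.round(1))
    if np.linalg.norm(f)>30 or (z<.1225 and f[2]>16): break
cv2.imwrite("pics/w4.png",cv2.resize(robot.camera("wrist")[40:300,100:420],None,fx=2.3,fy=2.3))
cv2.imwrite("pics/s4.png",cv2.resize(robot.camera("scene")[100:250,280:440],None,fx=3.7,fy=3.7))
E
```

```text
10.91 0.18 [0.5531 0.2259 0.1798] [-0.3  0.4 -0.4]
11.31 0.17 [0.553  0.2259 0.1696] [ 1.  -1.  -0.3]
11.71 0.16 [0.5529 0.2261 0.1595] [-0.8  0.3 -0.5]
12.11 0.15 [0.5539 0.2263 0.1503] [1.3 0.6 2.1]
12.51 0.14 [0.5536 0.2262 0.14  ] [ 1.8  0.5 -0.5]
12.91 0.13 [0.5528 0.2259 0.1294] [ 1.4  1.5 -0.9]
13.21 0.124 [0.553  0.2259 0.1236] [ 1.1  0.8 -0.1]
13.46 0.1225 [0.5531 0.226  0.1226] [0.3 0.3 3.4]
13.71 0.121 [0.5533 0.226  0.1211] [-0.4  0.4  3.6]
13.96 0.1195 [0.5533 0.2261 0.1195] [0.7 0.9 4.6]
14.21 0.118 [0.5535 0.2261 0.1188] [-2.1 -0.5  7.5]
14.46 0.1165 [0.554  0.2263 0.1186] [-2.3 -0.  12.3]
14.71 0.115 [0.5544 0.2265 0.1184] [-3.5 -0.7 19.7]
```

View pics/s4.png

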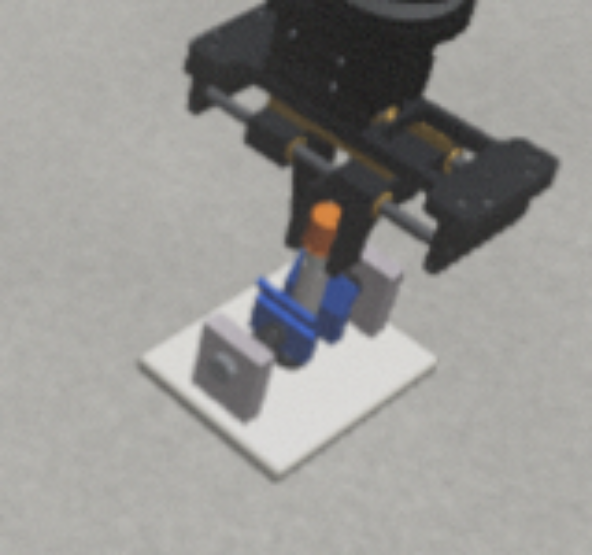

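Stopped hard at TCP z 0.1185 (0.119 expected for home) with the tube between the jaws: it is bottomed. Next I ease off the push, release, retreat and check.

```bash
python3 - <<'E'
from h import *
robot.movel([.5532,.226,.118],rate=.02);robot.hold(.3)
s=robot.get_state();print(s["position"].round(4),s["wrist_force"].round(1))
robot.open_gripper();robot.hold(.3)
s=robot.get_state();print(s["width"],s["wrist_force"].round(1))
robot.movel([.5532,.226,.26],rate=.1);robot.hold(.3)
s=robot.get_state();P=robot.camera_params("wrist");im=robot.camera("wrist");sc=robot.camera("scene");S=robot.camera_params("scene")
for n,i,p in(("w",im,P),("s",sc,S)):
    print(n,[b[1:] for b in blobs(i,(5,120,60),(22,255,255),40)],"pred captop",proj(p,[.553,.226,.136]),"cap low",proj(p,[.553,.226,.112]))
print(s["clock"],s["wrist_force"].round(1))
a=cv2.resize(sc[100:250,290:440],(400,400));b=cv2.resize(im[60:260,155:355],(400,400))
cv2.imwrite("pics/end.png",np.hstack([a,b]))
g=cv2.resize(sc[160:260,80:230],None,fx=3,fy=3);cv2.imwrite("pics/rack.png",g)
E
```

```text
[0.5536 0.2262 0.1188] [-1.   0.8  8.4]
0.08703374612327427 [-0.3  0.2 -1.3]
w [(array([504.6,  62.6]), array([494,  44,  18,  37], dtype=int32)), (array([255. , 184.7]), array([244, 170,  23,  30], dtype=int32)), (array([ 74.9, 281.8]), array([ 70, 256,  14,  49], dtype=int32)), (array([434.3, 282.5]), array([427, 257,  13,  48], dtype=int32))] pred captop (np.float64(254.00590171884042), np.float64(187.79816322914462)) cap low (np.float64(254.0486942199592), np.float64(181.08624300312937))
s [(array([65.8, 20.2]), array([57,  0, 20, 49], dtype=int32)), (array([421.3,  69.8]), array([413,  66,  18,   9], dtype=int32)), (array([368.4, 161. ]), array([364, 155,  10,  14], dtype=int32)), (array([503.4, 233.4]), array([492, 222,  20,  25], dtype=int32))] pred captop (np.float64(367.93379532525654), np.float64(157.8677327179246)) cap low (np.float64(365.54102694945027), np.float64(166.19852737826236))
18.8417 [-0.7 -0.6  0.2]
```

View pics/end.png

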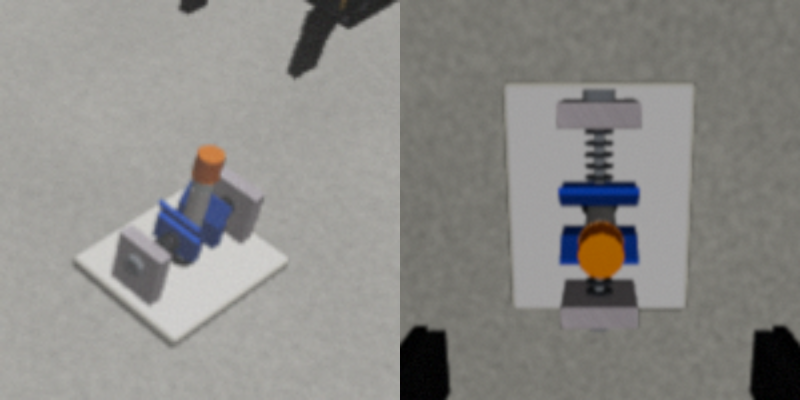

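View pics/rack.png

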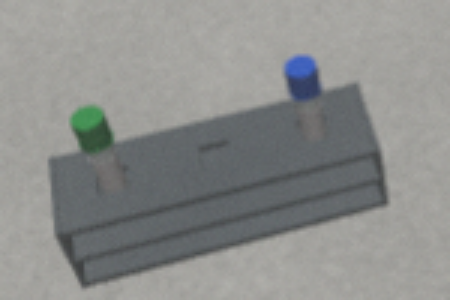

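```bash
python3 -c "
from plant import robot
print(robot.close_job())"
```

```text
the job is handed in; nothing more can be done
None
```

The orange-capped tube is standing upright in the clamp with its tip down on the white base. I handed the job in at about 19 s of the 48 s allowed.

- **Placing:** I gripped the tube by its cap, lifted it clear of the rack and pushed it down between the jaws. It stopped hard with the tool at z 0.1185 m (0.119 m expected for home), at about 20 N. I eased the push to about 8 N before letting go.
- **Final look at the tube:** The cap is within about 1 px of its predicted home position in the wrist image and within about 2 px in the scene image. The scene offset is about 3 mm, a little more than the 2 mm calibration error. The tube looks upright between the jaws.
- **Rest of the scene:** The blue-capped and green-capped tubes are still in the rack. The gripper is clear of everything, with wrist force near zero.

No check failed.

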